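# Pack a two-layer caster kit box

### The arm

A 6-joint arm with a two-finger parallel gripper is mounted at the origin on the work surface. World frame = base frame: x ahead of the robot, y to its left, z up, the work surface at z = 0. Lengths are in m, angles in rad, forces in N, time in s.
With the tool pointing down it reaches from about 0.3 to 0.875 m from the base axis. Payload 6.4 kg.
Tool frame: the origin (TCP) lies at the very end of the fingers, on their centre line; the grasp point (between the pads) lies 19 mm behind it; z points along the fingers, x is the direction in which the jaws open and shut, and the axes are right-handed (so a half turn about z gives the same grasp; the last joint's range is limited). The gripper opens to 88 mm and grips with 3 to 60 N. Pads are 18 mm wide; open, the fingers measure 123 mm over their backs; the gripper's body (75 mm by 187 mm) begins 45 mm behind the grasp point.
Start: joints at [-1.484, 0.181, 1.607, -0, 1.354, -0.206], TCP at [0.166, -0.551, 0.239] pointing down, gripper open.
Joint ranges: [-2.99, 2.99], [-0.89, 2.07], [0.3, 2.58], [-1.14, 4.28], [0, 2.63], [-3.12, 3.12]. Speed limits (rad/s): [2.57, 2.57, 3.01, 3.14, 3.14, 3.14].

### API

Orientations are given as [roll, pitch, yaw] about the fixed x, y, z axes, in that order (R = Rz(yaw) Ry(pitch) Rx(roll)).
In Python, from rig import sensors, viewer, order gives the robot as it stands.
- The arm moves only by the shell command python3 -m crank 'ROWS'. ROWS is JSON, a list of rows, each an object with "claw": the opening in per cent of the stroke, from 0 (shut) to 100 (fully open); "linear": the shift along the tool's x, y, z in cm, a list of three; "dr": the turn, a rotation vector about the tool's x, y, z in degrees, a list of three. In form: [{"claw": claw, "linear": [x, y, z], "dr": [wx, wy, wz]}, ...]. A call has 1 to 20 rows; each row shifts and turns the commanded pose from where the row before left it, along the tool's axes as they then stand; what a row does not reach is not made up. A row lasts 1/10 s, in which the tool goes at most 50 mm and 8.59 degrees, less where a joint would pass 70% of its speed; a pose out of reach is approached as far as the arm can. A call with a gripper value outside its range is refused whole. The fingers move at their own pace and stop on an object; the grip force is fixed at half the most. Time passes only in rows, so rows that do not move let the fingers close. It gives the time, the measured TCP pose, the force and the opening at its end, in the units of the state.
- sensors.get_obs(): the state, without advancing time (a new reading comes with each control period).
- viewer.camera(name): name is "side" or "top" or "wrist"; returns the picture (400x640x3 uint8, blue, green, red); there is no depth.
- viewer.camera_model(name): a dict with "intrinsics" (3x3 intrinsics, pixels), "D" ([k1, k2, p1, p2, k3] as OpenCV has them; the pictures are not rectified), "extrinsics" (4x4, takes a point from camera to world coordinates). Camera axes: x right, y up, looking along -z (the intrinsics and any distortion apply to the point x, -y, -z); pixel columns grow to the right and rows downward; lengths in m; the calibration is good to about 2 mm. A picture is of the moment at which its call begins: read the wrist's pose just before it. camera_model takes no time and is no camera call; for the wrist camera it gives the pose at the moment of the call.
- order.sign_off(): hands the job in, once; it reports no verdict.
The state is a dict: "time_s": time; "joint_pos": joint angles; "joint_velocities": joint speeds; "joint_efforts": joint torques, N m; "tcp_pos": TCP position; "ee_rot": TCP orientation; "force": force on the tool from outside, world axes, zero at the start; "moment": the same for the moment, N m; "grip_width": finger opening in m.
Only numpy, scipy, OpenCV 4.12 (cv2) and the standard library are available. Lean on these libraries where they do the work, as an engineer would, in place of code of your own. Each camera call takes 0.05 s, during which the arm holds its last target. There are 200 camera calls.

### The job

Pack the caster kit. First stand the small wheel, hub up, and the steel fork, cheeks up, in the matching cork pockets on the floor of the plywood box; then set the divider tray level into the box over them so that it rests on the four corner posts; last, lay the axle bolt in the divider's long trough and stand the spacer tube in its square cup. Let go of everything and leave it at rest.

Things in the scene. Friction and masses are not known exactly. Their poses are not given: they have to be found in the camera images.
- kit_box: Fixed open plywood box: outside 258 x 126 mm, walls 5 mm, rim 60 mm above the table, floor 6 mm thick, inside 248 x 116 mm. Four 18 x 18 mm posts in the inner corners end 52 mm above the table; the divider rests on them, so its plate then lies 52 to 58 mm above the table. Origin: centre of the underside, on the table. x along the long side, y along the short side, z up.
- wheel_pocket: Fixed cork insert, 88 x 90 x 10 mm, in one half of the box, 62 mm from its middle along the long axis, with a round through-hole 74 mm across: the wheel stands in it on the box floor. Origin: centre of the hole, at the level of the box floor (6 mm above the table). Axes as those of the box.
- fork_pocket: Fixed cork insert, 88 x 90 x 10 mm, in the other half of the box, with a rectangular through-hole 50 mm along x (the box's long axis) and 76 mm along y: the fork stands in it on the box floor. Origin: centre of the hole, at the level of the box floor (6 mm above the table). Axes as those of the box.
- divider_center (a point): Loose plywood tray, 220 g: plate 236 (x) x 104 (y) x 6 mm, flat on the table; upright grip bar mid-plate, 14 (x) x 60 mm (y), top 46 mm above the underside. On the plate, in rims 5 mm high: bolt trough at x -62, y 0, inside 34 (x) x 86 (y), sides open midway; square spacer cup at x +62, y 0, inside 42 x 42. Point: on the middle axis, 23 mm above the underside, z up. Fits either way round.
- wheel_center (a point): Loose small caster wheel lying flat, axle upright, 140 g: black tyre 62 mm across and 22 mm high, with a grey round hub boss 22 mm across on top, from 22 to 40 mm above the underside. The point lies on the axis, 20 mm above the underside; z up.
- fork_center (a point): Loose steel caster fork standing on its plate, 180 g: plate 36 (x) x 64 (y) x 5 mm, and two upright cheeks 4 mm thick and 40 mm wide (y), 36 mm over their outer faces (x), rising to 40 mm. The point lies in the middle, 20 mm above the underside; z up.
- bolt_center (a point): Loose steel axle bolt with its nut on, 72 mm long, 90 g, lying level along its x: hexagons 19 mm across flats, head 8 mm thick at -x, nut 10 mm thick near +x; bare shank between them 12 mm thick, from x -28 to +22 mm. Point: on its axis half-way along, 9.5 mm above what it lies on. Its z need not be up. May lie in the trough either way round.
- spacer_center (a point): Loose steel spacer tube standing upright, 28 mm outside, 16 mm bore, 30 mm high, 80 g. The point lies on its axis, half-way up; z up.
There are look-alikes about, which are no part of the job. Leave any purple look-alike of the part that bears fork_center alone. What is shaped like the part that bears wheel_center but green is not meant.

How it is judged:
On the way, in this order (a step that is already met when the one before it is completed fails the run):
1. the wheel and the fork stand in their own cork pockets (horizontal distance between wheel_center and wheel_pocket below 0.012 m and z of wheel_center in the frame of wheel_pocket between 0.016 and 0.024 m and angle between each of wheel_center, fork_center's own z axis and vertical below 0.12 rad and horizontal distance between fork_center and fork_pocket below 0.014 m and z of fork_center in the frame of fork_pocket between 0.016 and 0.024 m), for 0.2 s.
2. the divider lies level on the box's corner posts, over wheel and fork (all of step 1 and x of divider_center in the frame of kit_box between -0.01 and 0.01 m and y of divider_center in the frame of kit_box between -0.01 and 0.01 m and z of divider_center in the frame of kit_box between 0.072 and 0.078 m and angle between divider_center's own z axis and vertical below 0.05 rad and angle between the x axis of divider_center and the x axis of kit_box, either way round below 0.12 rad), for 0.2 s.
3. the bolt lies in the trough and the spacer stands in the cup of the seated divider (x of divider_center in the frame of kit_box between -0.01 and 0.01 m and y of divider_center in the frame of kit_box between -0.01 and 0.01 m and z of divider_center in the frame of kit_box between 0.072 and 0.078 m and angle between divider_center's own z axis and vertical below 0.05 rad and angle between the x axis of divider_center and the x axis of kit_box, either way round below 0.12 rad and x of bolt_center in the frame of divider_center between -0.074 and -0.05 m and y of bolt_center in the frame of divider_center between -0.012 and 0.012 m and z of bolt_center in the frame of divider_center between -0.0105 and -0.0045 m and angle between the x axis of bolt_center and the y axis of divider_center, either way round below 0.3 rad and x of spacer_center in the frame of divider_center between 0.05 and 0.074 m and y of spacer_center in the frame of divider_center between -0.012 and 0.012 m and z of spacer_center in the frame of divider_center between -0.005 and 0.001 m and angle between spacer_center's own z axis and vertical below 0.12 rad), for 0.2 s.
At the end, for the whole second after the job is handed in: Wheel and fork upright on the box floor in their own pockets (12 and 14 mm); divider level on the posts, along the box (10 mm, 3 mm in height, 0.12 rad, either way round); bolt in the trough (12 mm, 0.3 rad) and spacer upright in the cup (12 mm); all at rest (all of step 1 and all of step 3 and linear speed of each of wheel, fork, divider, bolt, spacer below 0.02 m/s); the robot touches nothing.
It also fails if it takes over 115 s, if anything falls off the work surface, if the arm or the gripper's body presses on something with over 40 N, if the wrist force passes 120 N, or if a joint passes its speed limit or range.

## Working session

There is one attempt and no reset: what is moved stays moved. The work goes in short steps, Python scripts to look and compute and a shell command to move; the robot and the scene stay as the last step left them, time stands still between calls to the robot, and variables do not carry over. Pictures are saved under pics/ and viewed, about 12 in all and at most 16, crops included, and the job is handed in when it is done.

```bash
ls; mkdir -p pics
python3 - <<'E'
from rig import sensors, viewer
import cv2
print(sensors.get_obs())
for n in ("top","side"):
    m=viewer.camera_model(n); print(n,m)
    cv2.imwrite(f"pics/{n}0.png",viewer.camera(n))
E
```

```text
pics
{'time_s': 0.0, 'joint_pos': array([-1.48427589e+00,  1.81517582e-01,  1.60801608e+00,  3.35446479e-06,
        1.35384338e+00, -2.06307025e-01]), 'joint_velocities': array([-0.00135487, -0.00046906, -0.00040213,  0.00208519,  0.00308899,
       -0.00129953]), 'joint_efforts': array([-1.65982515e-04, -4.33861434e+01, -3.41847754e+01,  7.01414910e-02,
        3.86096234e-02, -1.35771702e-04]), 'tcp_pos': array([ 0.16594466, -0.54995392,  0.23781946]), 'ee_rot': array([-3.14122392e+00,  1.74587958e-03, -1.27796927e+00]), 'force': array([-0.05429613,  0.39241463,  0.16348843]), 'moment': array([-0.0171098 , -0.05754963, -0.03518993]), 'grip_width': 0.08809177236167401}
top {'intrinsics': array([[488.5037463 ,   0.        , 309.5312356 ],
       [  0.        , 488.5037463 , 200.71086402],
       [  0.        ,   0.        ,   1.        ]]), 'D': array([-0.12887489,  0.        ,  0.        ,  0.        ,  0.        ]), 'extrinsics': array([[ 0.02794606,  0.99567699, -0.08857962,  0.38936883],
       [-0.99959274,  0.02834782,  0.00328053,  0.04583456],
       [ 0.00577739,  0.08845187,  0.9960637 ,  1.16114743],
       [ 0.        ,  0.        ,  0.        ,  1.        ]])}
side {'intrinsics': array([[414.53463959,   0.        , 315.96648446],
       [  0.        , 414.53463959, 202.51711649],
       [  0.        ,   0.        ,   1.        ]]), 'D': array([-0.02307946,  0.        ,  0.        ,  0.        ,  0.        ]), 'extrinsics': array([[-0.82069905,  0.3414439 , -0.45811476, -0.06539604],
       [-0.57106613, -0.46445098,  0.67688165,  0.87146532],
       [ 0.01834526,  0.81712995,  0.57616152,  0.7477722 ],
       [ 0.        ,  0.        ,  0.        ,  1.        ]])}
```

View pics/top0.png

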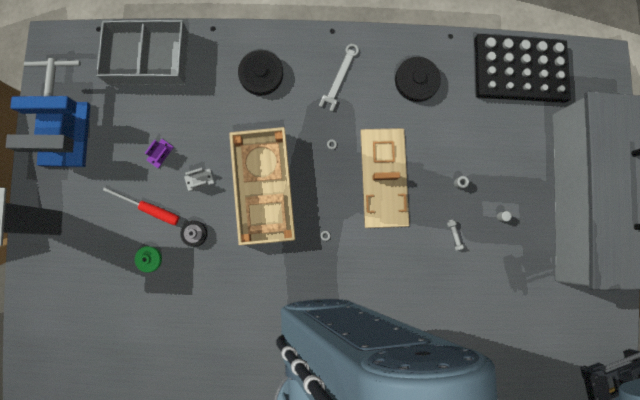

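View pics/side0.png

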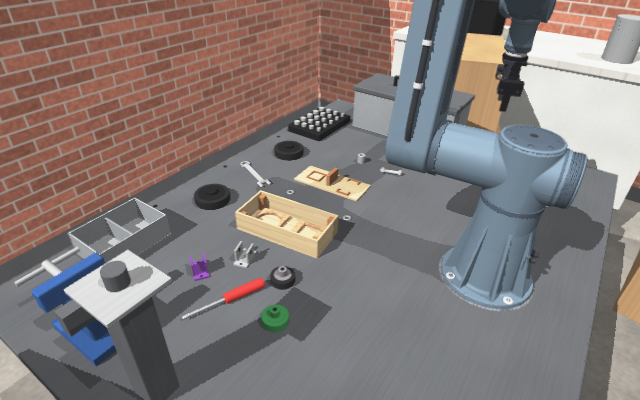

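Top view shows the box at (264,185), wheel (194,233), fork (199,179), divider (385,177), spacer (462,182) and bolt (457,235). I'll zoom in for precise pixels.

```bash
cat > h.py <<'E'
import numpy as np, cv2
from rig import sensors, viewer
from scipy.spatial.transform import Rotation as R
def ray(name,uv,M=None):
    m=M or viewer.camera_model(name); K=np.array(m["intrinsics"]);T=np.array(m["extrinsics"])
    p=cv2.undistortPoints(np.array(uv,float).reshape(-1,1,2),K,np.array(m["D"],float)).reshape(-1,2)
    d=np.c_[p[:,0],-p[:,1],-np.ones(len(p))]@T[:3,:3].T
    return T[:3,3],d
def onto(name,uv,z,M=None):
    o,d=ray(name,uv,M); z=np.broadcast_to(z,len(d)); return o+d*((z-o[2])/d[:,2])[:,None]
def proj(name,P,M=None):
    m=M or viewer.camera_model(name);T=np.array(m["extrinsics"])
    q=(np.array(P,float)-T[:3,3])@T[:3,:3]; q=q*[1,-1,-1]
    return cv2.projectPoints(q,np.zeros(3),np.zeros(3),np.array(m["intrinsics"]),np.array(m["D"],float))[0].reshape(-1,2)
def todelta(dst,yaw=None):
    """tool-frame shift (cm) and yaw turn about tool z (deg) to world TCP point, tool down with given yaw"""
    s=sensors.get_obs(); r=R.from_euler('xyz',s["ee_rot"])
    print("lin cm",np.round(r.inv().apply(np.array(dst)-s["tcp_pos"])*100,2))
    if yaw is not None:
        t=R.from_euler('xyz',[np.pi,0,yaw]); print("dr deg",np.round((r.inv()*t).as_rotvec(degrees=True),2))
E
python3 - <<'E'
import cv2
i=cv2.imread("pics/top0.png")
a=i[120:265,125:305]; b=i[120:265,350:530]
o=cv2.hconcat([cv2.resize(a,None,fx=4,fy=4,interpolation=cv2.INTER_CUBIC)])
cv2.imwrite("pics/za.png",o); cv2.imwrite("pics/zb.png",cv2.resize(b,None,fx=4,fy=4,interpolation=cv2.INTER_CUBIC))
E
```

```text
(no output)
```

View pics/za.png

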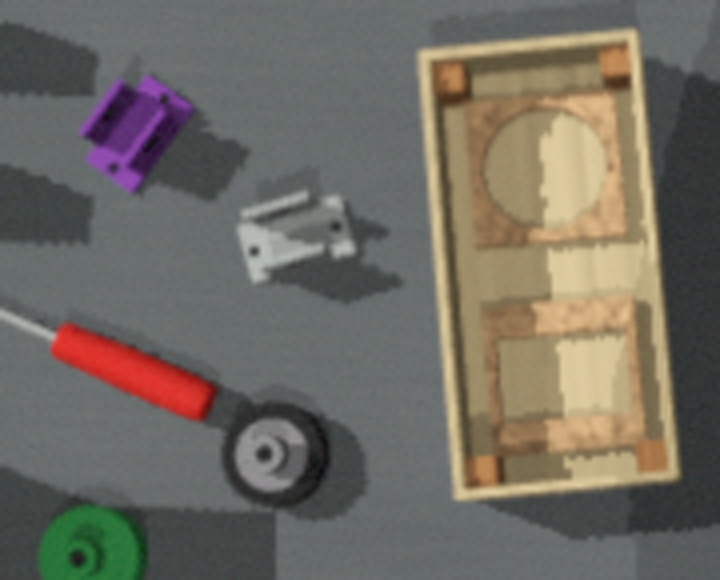

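View pics/zb.png

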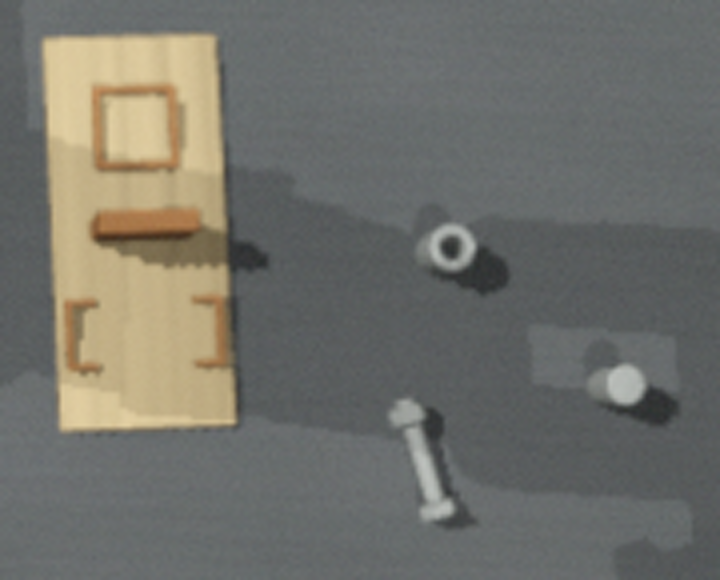

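Run:
```python
from h import *
def px(l,o): return [((u+.5)/4-.5+o,(v+.5)/4-.5+120) for u,v in l]
np.set_printoptions(precision=4,suppress=True)
A=lambda l,z:onto("top",px(l,125),z)
B=lambda l,z:onto("top",px(l,350),z)
c=A([(418,48),(635,28),(680,478),(456,500)],.06); print("box",c.mean(0)); d=c[0]+c[1]-c[2]-c[3]; a=np.arctan2(d[1],d[0]);print("yaw",a,np.linalg.norm(c[0]-c[1]),np.linalg.norm(c[1]-c[2]))
u=np.array([np.cos(a),np.sin(a),0]); print("pockets",c.mean(0)+.062*u,c.mean(0)-.062*u)
print("hole",A([(545,167)],.016), "fork hole",A([(499,340),(625,333),(630,414),(503,420)],.012).mean(0))
print("wheel tyre",A([(275,454)],.018),"hub",A([(265,454)],.04))
f=A([(250,282),(355,250),(343,195),(238,225)],.004);print("fork",f,f.mean(0)); 
f=A([(243,215),(308,192),(258,264),(325,232)],.04);print("cheeks",f,f.mean(0)); e=f[0]-f[1]+f[2]-f[3];print("y-axis ang",np.arctan2(e[1],e[0]))
f=B([(42,37),(215,35),(237,425),(60,431)],.006);print("div",f.mean(0));d=f[0]+f[1]-f[2]-f[3];print(np.arctan2(d[1],d[0]),"bar",B([(92,222),(197,216)],.046).mean(0))
print("spacer",B([(453,247)],.03))
f=B([(404,410),(438,514)],.012);print("bolt",f,f.mean(0),np.arctan2(*(f[0]-f[1])[1::-1]))
todelta([.3,0,.2],0)
```

```text
box [0.5204 0.1528 0.06  ]
yaw 0.12869663158827674 0.12558525758423814 0.25923867922399857
pockets [0.5819 0.1608 0.06  ] [0.4589 0.1449 0.06  ]
hole [[0.5816 0.1602 0.016 ]] fork hole [0.4577 0.1445 0.012 ]
wheel tyre [[0.4068 0.3129 0.018 ]] hub [[0.4063 0.3136 0.04  ]]
fork [[0.5094 0.3363 0.004 ]
 [0.5304 0.2736 0.004 ]
 [0.5635 0.2825 0.004 ]
 [0.5437 0.3454 0.004 ]] [0.5367 0.3094 0.004 ]
cheeks [[0.5448 0.3335 0.04  ]
 [0.5593 0.2958 0.04  ]
 [0.5163 0.3231 0.04  ]
 [0.5361 0.2846 0.04  ]] [0.5391 0.3092 0.04  ]
y-axis ang 1.9934608795852886
div [ 0.5539 -0.1356  0.006 ]
0.06342090538792375 bar [ 0.5547 -0.1324  0.046 ]
spacer [[ 0.5463 -0.3197  0.03  ]]
bolt [[ 0.4499 -0.2955  0.012 ]
 [ 0.3885 -0.3167  0.012 ]] [ 0.4192 -0.3061  0.012 ] 0.33242417449594247
lin cm [-48.79 -28.71   3.88]
dr deg [ -0.07   0.06 -73.23]
```

```bash
python3 -m crank '[{"claw":100,"linear":[-2.79,-3.75,0],"dr":[0,0,0]},{"claw":100,"linear":[-2.79,-3.75,0],"dr":[0,0,0]},{"claw":100,"linear":[-2.79,-3.75,0],"dr":[0,0,0]},{"claw":100,"linear":[-2.79,-3.75,0],"dr":[0,0,0]},{"claw":100,"linear":[-2.79,-3.75,0],"dr":[0,0,0]},{"claw":100,"linear":[-2.79,-3.75,0],"dr":[0,0,0]},{"claw":100,"linear":[-2.79,-3.75,0],"dr":[0,0,0]},{"claw":100,"linear":[-2.79,-3.75,0],"dr":[0,0,0]},{"claw":100,"linear":[-2.79,-3.75,0],"dr":[0,0,0]},{"claw":100,"linear":[-2.79,-3.75,0],"dr":[0,0,0]},{"claw":100,"linear":[-2.79,-3.75,0],"dr":[0,0,0]},{"claw":100,"linear":[-2.79,-3.75,0],"dr":[0,0,0]}]'; python3 -m crank '[{"claw":50,"linear":[-4.7,-0.33,0],"dr":[0,0,0]},{"claw":50,"linear":[-4.7,-0.33,0],"dr":[0,0,0]},{"claw":50,"linear":[-4.7,-0.33,0],"dr":[0,0,0]},{"claw":50,"linear":[-4.7,-0.33,0],"dr":[0,0,0]},{"claw":50,"linear":[-4.7,-0.33,0],"dr":[0,0,0]},{"claw":50,"linear":[-4.7,-0.33,0],"dr":[0,0,0]},{"claw":50,"linear":[-4.7,-0.33,0],"dr":[0,0,0]},{"claw":50,"linear":[-4.7,-0.33,0],"dr":[0,0,0]},{"claw":50,"linear":[-4.7,-0.33,0],"dr":[0,0,0]},{"claw":50,"linear":[0,0,0],"dr":[0,0,-7.05]},{"claw":50,"linear":[0,0,0],"dr":[0,0,-7.05]},{"claw":50,"linear":[0,0,0],"dr":[0,0,-7.05]},{"claw":50,"linear":[0,0,0],"dr":[0,0,-7.05]},{"claw":50,"linear":[0,0,0],"dr":[0,0,0]},{"claw":50,"linear":[0,0,0],"dr":[0,0,0]}]'
python3 - <<'E'
from h import *
m=viewer.camera_model("wrist"); print(m); cv2.imwrite("pics/w1.png",viewer.camera("wrist"))
todelta([.4065,.3132,.024],-.785)
print(proj("wrist",[[.4065,.3132,.04],[.4065,.3132,.022]]))
E
```

```text
time_s: 1.3
tcp_pos: [0.5009, -0.0982, 0.2385]
ee_rot: [3.141, 0.0, -1.278]
force: [1.0, -1.3, -0.3]
grip_width: 0.088
time_s: 2.8
tcp_pos: [0.4064, 0.3134, 0.2385]
ee_rot: [3.141, 0.0, -0.789]
force: [-0.4, 0.8, -0.1]
grip_width: 0.0441
{'intrinsics': array([[302.21699526,   0.        , 319.25262074],
       [  0.        , 302.21699526, 200.81866207],
       [  0.        ,   0.        ,   1.        ]]), 'D': array([-0.05193478,  0.        ,  0.        ,  0.        ,  0.        ]), 'extrinsics': array([[ 0.70438139,  0.67690415,  0.21365306,  0.46294964],
       [-0.70982086,  0.67125073,  0.21348723,  0.3677628 ],
       [ 0.00109562, -0.30203183,  0.95329721,  0.38350838],
       [ 0.        ,  0.        ,  0.        ,  1.        ]])}
lin cm [ 2.000e-02 -0.000e+00  2.145e+01]
dr deg [ 0.02  0.01 -0.22]
[[317.98799376 175.9880648 ]
 [318.03010911 172.69137129]]
```

View pics/w1.png

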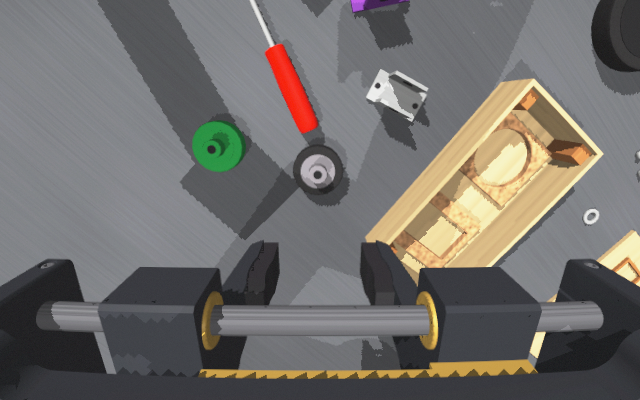

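```bash
python3 -m crank '[{"claw":50,"linear":[0,-0.1,4.5],"dr":[0,0,0]},{"claw":50,"linear":[0,0,4.5],"dr":[0,0,0]},{"claw":50,"linear":[0,0,4.5],"dr":[0,0,0]},{"claw":50,"linear":[0,0,4],"dr":[0,0,0]},{"claw":50,"linear":[0,0,2.5],"dr":[0,0,0]},{"claw":50,"linear":[0,0,1.3],"dr":[0,0,0]},{"claw":50,"linear":[0,0,0],"dr":[0,0,0]},{"claw":10,"linear":[0,0,0],"dr":[0,0,0]},{"claw":10,"linear":[0,0,0],"dr":[0,0,0]},{"claw":10,"linear":[0,0,0],"dr":[0,0,0]},{"claw":10,"linear":[0,0,0],"dr":[0,0,0]},{"claw":10,"linear":[0,0,0],"dr":[0,0,0]}]'; python3 -m crank '[{"claw":10,"linear":[0,0,-3],"dr":[0,0,0]},{"claw":10,"linear":[0,0,-3],"dr":[0,0,0]},{"claw":10,"linear":[0,0,-3],"dr":[0,0,0]},{"claw":10,"linear":[0,0,-3],"dr":[0,0,0]},{"claw":10,"linear":[0,0,0],"dr":[0,0,0]}]'
python3 - <<'E'
from h import *
cv2.imwrite("pics/w2.png",viewer.camera("wrist"))
print(sensors.get_obs()["tcp_pos"])
todelta([.5818,.1606,.144],-.785)
E
```

```text
time_s: 4.05
tcp_pos: [0.408, 0.3146, 0.0269]
ee_rot: [-3.14, -0.001, -0.786]
force: [-1.3, 0.1, 6.8]
grip_width: 0.0208
time_s: 4.55
tcp_pos: [0.4098, 0.3154, 0.1501]
ee_rot: [-3.134, -0.003, -0.786]
force: [1.2, 0.4, -1.4]
grip_width: 0.0211
[0.40852232 0.31475977 0.14763421]
lin cm [23.15 -1.36  0.41]
dr deg [-0.25 -0.1  -0.05]
```

View pics/w2.png

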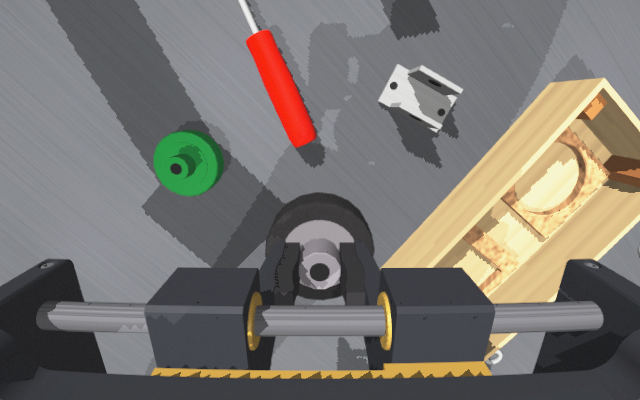

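```bash
python3 -m crank '[{"claw":10,"linear":[3.86,-0.23,0],"dr":[0,0,0]},{"claw":10,"linear":[3.86,-0.23,0],"dr":[0,0,0]},{"claw":10,"linear":[3.86,-0.23,0],"dr":[0,0,0]},{"claw":10,"linear":[3.86,-0.23,0],"dr":[0,0,0]},{"claw":10,"linear":[3.86,-0.23,0],"dr":[0,0,0]},{"claw":10,"linear":[3.85,-0.21,0],"dr":[0,0,0]},{"claw":10,"linear":[0,0,0],"dr":[0,0,0]},{"claw":10,"linear":[0,0,0],"dr":[0,0,0]}]'
python3 - <<'E'
from h import *
cv2.imwrite("pics/t2.png",viewer.camera("top"));cv2.imwrite("pics/w3.png",viewer.camera("wrist"))
print(sensors.get_obs()["tcp_pos"])
todelta([.5818,.1606,.034],-.785)
E
```

```text
time_s: 5.4
tcp_pos: [0.5795, 0.1592, 0.1433]
ee_rot: [3.139, 0.003, -0.788]
force: [0.3, -1.1, -1.6]
grip_width: 0.0214
[0.57883085 0.16051769 0.14404523]
lin cm [ 0.23 -0.24 11.  ]
dr deg [ 0.13  0.13 -0.03]
```

View pics/w3.png

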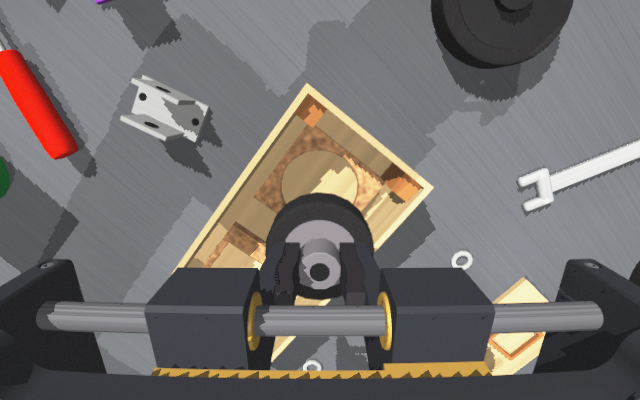

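```bash
python3 -m crank '[{"claw":10,"linear":[0.1,-0.2,3],"dr":[0,0,0]},{"claw":10,"linear":[0,0,3],"dr":[0,0,0]},{"claw":10,"linear":[0,0,2.5],"dr":[0,0,0]},{"claw":10,"linear":[0,0,1],"dr":[0,0,0]},{"claw":10,"linear":[0,0,0.8],"dr":[0,0,0]},{"claw":10,"linear":[0,0,0.5],"dr":[0,0,0]},{"claw":10,"linear":[0,0,0],"dr":[0,0,0]},{"claw":10,"linear":[0,0,0],"dr":[0,0,0]}]'
```

```text
time_s: 6.3
tcp_pos: [0.5834, 0.1609, 0.0388]
ee_rot: [-3.14, -0.001, -0.786]
force: [0.5, -0.5, 0.0]
grip_width: 0.0211
```

```bash
python3 -m crank '[{"claw":10,"linear":[0,0,0.4],"dr":[0,0,0]},{"claw":10,"linear":[0,0,0],"dr":[0,0,0]}]'; python3 -m crank '[{"claw":45,"linear":[0,0,0],"dr":[0,0,0]},{"claw":45,"linear":[0,0,0],"dr":[0,0,0]},{"claw":45,"linear":[0,0,0],"dr":[0,0,0]},{"claw":45,"linear":[0,0,-2],"dr":[0,0,0]},{"claw":45,"linear":[0,0,-4],"dr":[0,0,0]},{"claw":45,"linear":[0,0,-4],"dr":[0,0,0]},{"claw":45,"linear":[0,0,-4],"dr":[0,0,0]},{"claw":45,"linear":[0,0,0],"dr":[0,0,0]}]'
python3 - <<'E'
from h import *
todelta([.537,.309,.17],.33)
w=viewer.camera("wrist"); t=viewer.camera("top")
M=viewer.camera_model("wrist")
cv2.imwrite("pics/w4.png",w); cv2.imwrite("pics/t4.png",t)
print(proj("wrist",[[.5818,.1606,.046]]))
E
```

```text
time_s: 6.5
tcp_pos: [0.5827, 0.1607, 0.0339]
ee_rot: [-3.141, -0.0, -0.786]
force: [0.7, 0.5, -1.9]
grip_width: 0.0208
time_s: 7.3
tcp_pos: [0.5867, 0.1611, 0.181]
ee_rot: [-3.132, -0.008, -0.786]
force: [1.5, 0.7, 1.0]
grip_width: 0.0396
lin cm [-13.98  -6.93   1.05]
dr deg [ -0.22  -0.7  -63.92]
[[316.33364447 193.95620788]]
```

View pics/w4.png

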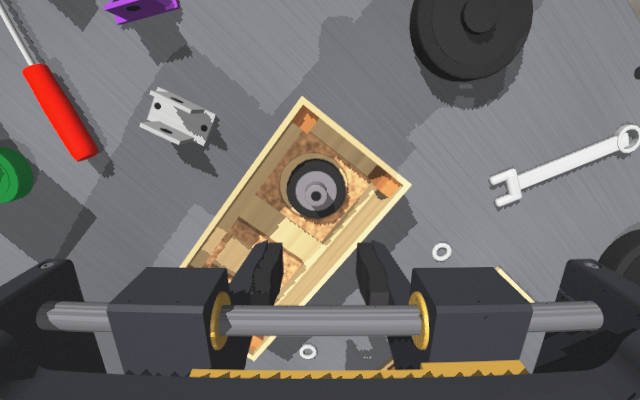

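```bash
python3 -m crank '[{"claw":70,"linear":[-3.5,-1.73,0],"dr":[0,0,0]},{"claw":70,"linear":[-3.5,-1.73,0],"dr":[0,0,0]},{"claw":70,"linear":[-3.5,-1.73,0],"dr":[0,0,0]},{"claw":70,"linear":[-3.5,-1.73,0],"dr":[0,0,0]},{"claw":70,"linear":[0,0,0],"dr":[0,0,-8]},{"claw":70,"linear":[0,0,0],"dr":[0,0,-8]},{"claw":70,"linear":[0,0,0],"dr":[0,0,-8]},{"claw":70,"linear":[0,0,0],"dr":[0,0,-8]},{"claw":70,"linear":[0,0,0],"dr":[0,0,-8]},{"claw":70,"linear":[0,0,0],"dr":[0,0,-8]},{"claw":70,"linear":[0,0,0],"dr":[0,0,-8]},{"claw":70,"linear":[0,0,0],"dr":[0,0,-8]},{"claw":70,"linear":[0,0,0],"dr":[0,0,0]},{"claw":70,"linear":[0,0,0],"dr":[0,0,0]}]'
python3 - <<'E'
from h import *
todelta([.537,.309,.025],.33)
w=viewer.camera("wrist"); a=w[60:240,210:430]
cv2.imwrite("pics/w5.png",cv2.resize(a,None,fx=3,fy=3,interpolation=cv2.INTER_CUBIC))
print((proj("wrist",[[.537,.309,.04],[.537,.309,.005]])-[210,60])*3)
E
```

```text
time_s: 8.8
tcp_pos: [0.5318, 0.3084, 0.1721]
ee_rot: [-3.142, 0.003, 0.327]
force: [-1.3, -0.4, -0.5]
grip_width: 0.0618
lin cm [ 0.55  0.11 14.7 ]
dr deg [-0.    0.16 -0.15]
[[341.34841501 392.81569705]
 [340.01033757 365.99431335]]
```

View pics/w5.png

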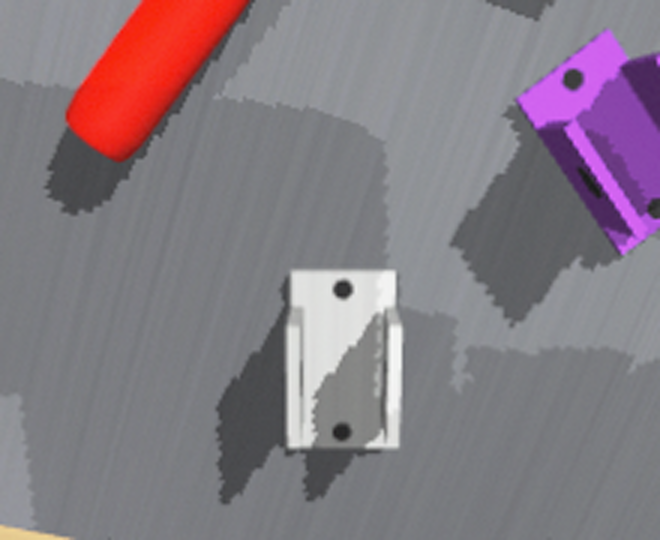

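```bash
python3 -m crank '[{"claw":70,"linear":[0.7,-0.1,4.5],"dr":[0,0,0]},{"claw":70,"linear":[0,0,4.5],"dr":[0,0,0]},{"claw":70,"linear":[0,0,4],"dr":[0,0,0]},{"claw":70,"linear":[0,0,2.2],"dr":[0,0,0]},{"claw":70,"linear":[0,0,0],"dr":[0,0,0]},{"claw":25,"linear":[0,0,0],"dr":[0,0,0]},{"claw":25,"linear":[0,0,0],"dr":[0,0,0]},{"claw":25,"linear":[0,0,0],"dr":[0,0,0]},{"claw":25,"linear":[0,0,0],"dr":[0,0,0]},{"claw":25,"linear":[0,0,0],"dr":[0,0,0]}]'; python3 -m crank '[{"claw":25,"linear":[0,0,-3],"dr":[0,0,0]},{"claw":25,"linear":[0,0,-4],"dr":[0,0,0]},{"claw":25,"linear":[0,0,-4],"dr":[0,0,0]},{"claw":25,"linear":[0,0,-2],"dr":[0,0,0]},{"claw":25,"linear":[0,0,0],"dr":[0,0,6]},{"claw":25,"linear":[0,0,0],"dr":[0,0,5.6]},{"claw":25,"linear":[0,0,0],"dr":[0,0,0]}]'
python3 - <<'E'
from h import *
cv2.imwrite("pics/w6.png",viewer.camera("wrist"))
todelta([.4585,.1447,.15],.1287)
E
```

```text
time_s: 9.85
tcp_pos: [0.5398, 0.3123, 0.0235]
ee_rot: [3.142, -0.002, 0.331]
force: [-2.8, -0.3, 6.8]
grip_width: 0.0355
time_s: 10.55
tcp_pos: [0.5389, 0.3119, 0.1522]
ee_rot: [-3.141, -0.001, 0.128]
force: [-1.0, 0.4, -2.0]
grip_width: 0.0359
lin cm [-10.14  15.53   0.18]
dr deg [-0.   -0.01  0.11]
```

View pics/w6.png

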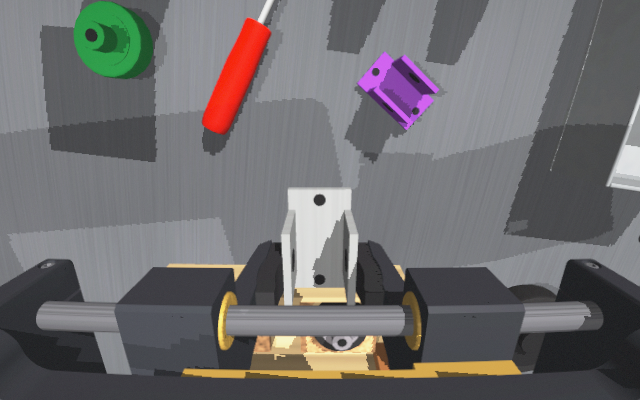

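Run:
```python
from h import *
s=sensors.get_obs();z=s["tcp_pos"][2]-.0235+.005
p=onto("wrist",[(320,200),(320,281)],z);c=p.mean(0);print(p,np.linalg.norm(p[0]-p[1]))
off=R.from_euler('xyz',s["ee_rot"]).inv().apply(c-s["tcp_pos"]);print("fork centre in tool",off)
todelta(np.array([.4585,.1447,.15])-[*(c-s["tcp_pos"])[:2],0],.1287)
```

```text
[[0.53678291 0.33775865 0.13332893]
 [0.54371184 0.28532679 0.13332893]] 0.05288771438253862
fork centre in tool [0.00138738 0.00050752 0.01850026]
lin cm [-10.28  15.48   0.18]
dr deg [-0.   -0.01  0.11]
```

```bash
python3 -m crank '[{"claw":25,"linear":[-2.05,3.1,0],"dr":[0,0,0]},{"claw":25,"linear":[-2.05,3.1,0],"dr":[0,0,0]},{"claw":25,"linear":[-2.05,3.1,0],"dr":[0,0,0]},{"claw":25,"linear":[-2.05,3.1,0],"dr":[0,0,0]},{"claw":25,"linear":[-2.05,3.1,0],"dr":[0,0,0]},{"claw":25,"linear":[0,0,3],"dr":[0,0,0]},{"claw":25,"linear":[0,0,3],"dr":[0,0,0]},{"claw":25,"linear":[0,0,0],"dr":[0,0,0]},{"claw":25,"linear":[0,0,0],"dr":[0,0,0]}]'
python3 - <<'E'
from h import *
todelta([.4585,.1447,.0315],.1287)
E
```

```text
time_s: 11.5
tcp_pos: [0.4569, 0.145, 0.0918]
ee_rot: [-3.141, 0.001, 0.13]
force: [0.5, -0.3, -2.3]
grip_width: 0.0356
lin cm [0.16 0.06 6.03]
dr deg [-0.01  0.08  0.08]
```

```bash
python3 -m crank '[{"claw":25,"linear":[0.1,0,2],"dr":[0,0,0]},{"claw":25,"linear":[0,0,1.5],"dr":[0,0,0]},{"claw":25,"linear":[0,0,1.2],"dr":[0,0,0]},{"claw":25,"linear":[0,0,0.8],"dr":[0,0,0]},{"claw":25,"linear":[0,0,0.4],"dr":[0,0,0]},{"claw":25,"linear":[0,0,0],"dr":[0,0,0]}]'
```

```text
time_s: 12.1
tcp_pos: [0.4582, 0.1452, 0.0327]
ee_rot: [-3.142, 0.0, 0.129]
force: [-0.6, -0.4, -3.4]
grip_width: 0.0358
```

```bash
python3 -m crank '[{"claw":25,"linear":[0,0,0.2],"dr":[0,0,0]},{"claw":58,"linear":[0,0,0],"dr":[0,0,0]},{"claw":58,"linear":[0,0,0],"dr":[0,0,0]},{"claw":58,"linear":[0,0,0],"dr":[0,0,0]},{"claw":58,"linear":[0,0,-2],"dr":[0,0,0]},{"claw":58,"linear":[0,0,-4],"dr":[0,0,0]},{"claw":58,"linear":[0,0,-4.5],"dr":[0,0,0]},{"claw":58,"linear":[0,0,-4.5],"dr":[0,0,0]},{"claw":58,"linear":[0,0,-3],"dr":[0,0,0]},{"claw":58,"linear":[0,0,0],"dr":[0,0,0]}]'
python3 - <<'E'
from h import *
w=viewer.camera("wrist"); cv2.imwrite("pics/w7.png",w)
print(proj("wrist",[[.4585,.1447,.046],[.4585,.1447,.011],[.5818,.1606,.046]]))
todelta([.5543,-.134,.2],.0634)
E
```

```text
time_s: 13.1
tcp_pos: [0.4613, 0.1454, 0.2162]
ee_rot: [3.141, -0.01, 0.129]
force: [0.2, -0.3, 0.4]
grip_width: 0.0511
[[316.01603143 181.56974688]
 [316.10540677 174.34358973]
 [431.7951427  181.55846094]]
lin cm [ 5.78 28.91  1.37]
dr deg [ 0.01 -0.33  3.75]
```

View pics/w7.png

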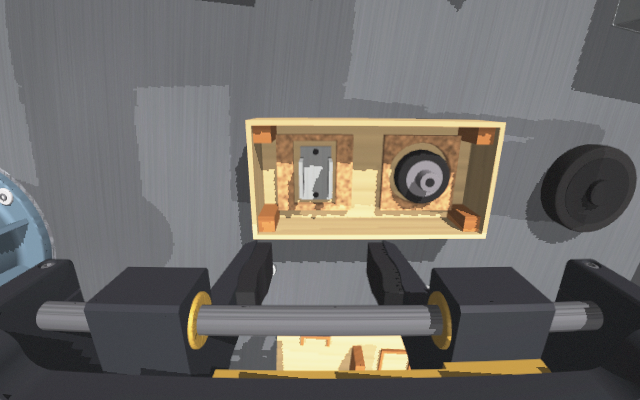

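```bash
python3 - <<'E'
from h import *
f=onto("wrist",[(247,120),(505,123),(486,238),(256,238)],.06);print(f.mean(0)); d=f[1]+f[2]-f[0]-f[3];print(np.arctan2(d[1],d[0]),np.linalg.norm(d)/2)
E
python3 -m crank '[{"claw":58,"linear":[0.9,4.15,0.2],"dr":[0,0,0]},{"claw":58,"linear":[0.8,4.13,0.2],"dr":[0,0,0]},{"claw":58,"linear":[0.8,4.13,0.2],"dr":[0,0,0]},{"claw":58,"linear":[0.8,4.13,0.2],"dr":[0,0,0]},{"claw":58,"linear":[0.8,4.13,0],"dr":[0,0,0]},{"claw":58,"linear":[0.8,4.13,0],"dr":[0,0,0]},{"claw":58,"linear":[0.8,4.13,0],"dr":[0,0,0]},{"claw":50,"linear":[0,0,0],"dr":[0,0,3.75]},{"claw":50,"linear":[0,0,0],"dr":[0,0,0]},{"claw":50,"linear":[0,0,0],"dr":[0,0,0]}]'
python3 - <<'E'
from h import *
w=viewer.camera("wrist"); cv2.imwrite("pics/w8.png",w)
print(proj("wrist",[[.5543,-.134,.046]]))
todelta([.5543,-.134,.018],.0634)
E
```

```text
[0.51834618 0.15443103 0.06      ]
0.12263699332327702 0.25214692814329803
time_s: 14.15
tcp_pos: [0.5508, -0.1338, 0.201]
ee_rot: [-3.14, 0.003, 0.065]
force: [-0.4, 0.4, 0.1]
grip_width: 0.0439
[[321.48520569 184.95784263]]
lin cm [ 0.35  0.09 18.35]
dr deg [-0.07  0.11  0.11]
```

View pics/w8.png

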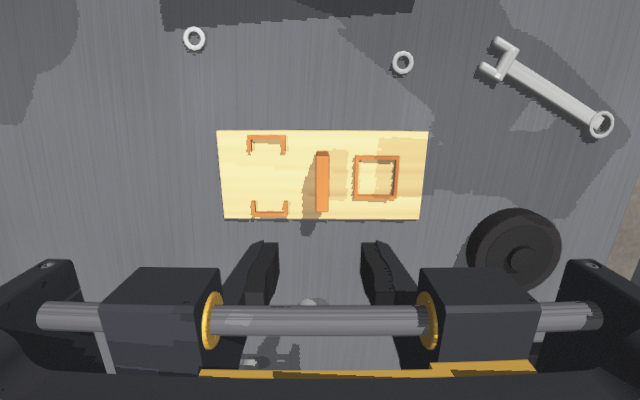

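Run:
```python
from h import *
f=onto("wrist",[(217,130.5),(428,131.5),(421,219),(223.5,218)],.006);print(f.mean(0)); d=f[1]+f[2]-f[0]-f[3];print(np.arctan2(d[1],d[0]),np.linalg.norm(d)/2,np.linalg.norm(f[0]-f[3]))
todelta(f.mean(0),.0634)
```

```text
[ 0.55571209 -0.13418068  0.006     ]
0.06039989756251 0.23692622821330914 0.10376130218640192
lin cm [ 0.5   0.12 19.55]
dr deg [-0.07  0.11  0.11]
```

```bash
python3 -m crank '[{"claw":50,"linear":[0.45,0.1,4.5],"dr":[0,0,0]},{"claw":50,"linear":[0,0,4.5],"dr":[0,0,0]},{"claw":50,"linear":[0,0,4.5],"dr":[0,0,0]},{"claw":50,"linear":[0,0,3],"dr":[0,0,0]},{"claw":50,"linear":[0,0,2],"dr":[0,0,0]},{"claw":50,"linear":[0,0,0],"dr":[0,0,0]},{"claw":2,"linear":[0,0,0],"dr":[0,0,0]},{"claw":2,"linear":[0,0,0],"dr":[0,0,0]},{"claw":2,"linear":[0,0,0],"dr":[0,0,0]},{"claw":2,"linear":[0,0,0],"dr":[0,0,0]},{"claw":2,"linear":[0,0,0],"dr":[0,0,0]},{"claw":2,"linear":[0,0,0],"dr":[0,0,0]}]'; python3 -m crank '[{"claw":2,"linear":[0,0,-2.5],"dr":[0,0,0]},{"claw":2,"linear":[0,0,-3],"dr":[0,0,0]},{"claw":2,"linear":[0,0,-3],"dr":[0,0,0]},{"claw":2,"linear":[0,0,-3],"dr":[0,0,0]},{"claw":2,"linear":[0,0,-1.5],"dr":[0,0,0]},{"claw":2,"linear":[0,0,0],"dr":[0,0,-3.6]},{"claw":2,"linear":[0,0,0],"dr":[0,0,0]},{"claw":2,"linear":[0,0,0],"dr":[0,0,0]}]'
python3 - <<'E'
from h import *
print(sensors.get_obs()["force"])
todelta([.5203,.1532,.146],.1277)
E
```

```text
time_s: 15.4
tcp_pos: [0.5569, -0.1354, 0.0189]
ee_rot: [3.141, -0.001, 0.063]
force: [-2.4, 0.6, 6.7]
grip_width: 0.0137
time_s: 16.2
tcp_pos: [0.5557, -0.1349, 0.1468]
ee_rot: [-3.141, 0.001, 0.125]
force: [-0.5, -1.0, -1.8]
grip_width: 0.014
[-0.54805005 -1.0071826  -1.75771683]
lin cm [  0.06 -29.03   0.1 ]
dr deg [-0.05  0.08 -0.18]
```

```bash
python3 -m crank '[{"claw":2,"linear":[0,-4.14,0],"dr":[0,0,0]},{"claw":2,"linear":[0,-4.14,0],"dr":[0,0,0]},{"claw":2,"linear":[0,-4.14,0],"dr":[0,0,0]},{"claw":2,"linear":[0,-4.14,0],"dr":[0,0,0]},{"claw":2,"linear":[0,-4.14,0],"dr":[0,0,0]},{"claw":2,"linear":[0,-4.14,0],"dr":[0,0,0]},{"claw":2,"linear":[0,-4.14,0],"dr":[0,0,0]},{"claw":2,"linear":[0,0,2],"dr":[0,0,0]},{"claw":2,"linear":[0,0,2],"dr":[0,0,0]},{"claw":2,"linear":[0,0,0],"dr":[0,0,0]},{"claw":2,"linear":[0,0,0],"dr":[0,0,0]},{"claw":2,"linear":[0,0,0],"dr":[0,0,0]}]'
python3 - <<'E'
from h import *
todelta([.5203,.1530,.072],.1277)
w=viewer.camera("wrist"); t=viewer.camera("top")
a=cv2.resize(t[100:270,190:340],None,fx=3,fy=3,interpolation=cv2.INTER_CUBIC)
cv2.imwrite("pics/c9.png",cv2.hconcat([cv2.resize(w,None,fx=.55,fy=.55)[:220],cv2.resize(a,(194,220))]))
cv2.imwrite("pics/w9.png",w)
E
```

```text
time_s: 17.4
tcp_pos: [0.5206, 0.1521, 0.1084]
ee_rot: [3.142, -0.001, 0.125]
force: [-0.1, -0.3, -1.9]
grip_width: 0.0137
lin cm [-0.02 -0.1   3.64]
dr deg [ 0.   -0.05 -0.15]
```

View pics/w9.png

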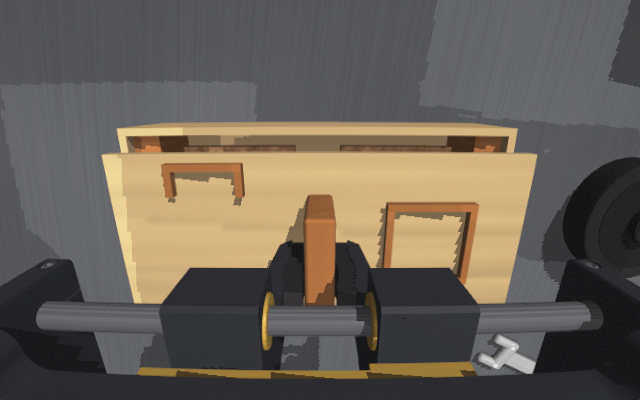

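Run:
```python
from h import *
d=onto("wrist",[(103,154),(536.5,154.5)],.0955);b=onto("wrist",[(118,128.5),(517.5,128.5)],.06)
for p,w in((d,.052),(b,.063)):
    e=p[1]-p[0];a=np.arctan2(e[1],e[0]);print(np.linalg.norm(e),a,p.mean(0)-w*np.array([-np.sin(a),np.cos(a),0]))
```

```text
0.23380023899739563 0.12348035721857292 [0.52204307 0.1537083  0.0955    ]
0.2563054000139139 0.12473677473246711 [0.52089214 0.15361386 0.06      ]
```

```bash
python3 -m crank '[{"claw":2,"linear":[-0.1,0,1.5],"dr":[0,0,0]},{"claw":2,"linear":[0,0,1],"dr":[0,0,0]},{"claw":2,"linear":[0,0,0.5],"dr":[0,0,0]},{"claw":2,"linear":[0,0,0.4],"dr":[0,0,0]},{"claw":2,"linear":[0,0,0.2],"dr":[0,0,0]},{"claw":2,"linear":[0,0,0],"dr":[0,0,0]},{"claw":2,"linear":[0,0,0],"dr":[0,0,0]}]'
```

```text
time_s: 18.2
tcp_pos: [0.5192, 0.1523, 0.072]
ee_rot: [-3.142, -0.0, 0.126]
force: [1.0, -0.8, -1.2]
grip_width: 0.0137
```

```bash
python3 -m crank '[{"claw":2,"linear":[0,0,0.15],"dr":[0,0,0]},{"claw":2,"linear":[0,0,0],"dr":[0,0,0]}]'; python3 -m crank '[{"claw":35,"linear":[0,0,0],"dr":[0,0,0]},{"claw":35,"linear":[0,0,0],"dr":[0,0,0]},{"claw":35,"linear":[0,0,0],"dr":[0,0,0]},{"claw":35,"linear":[0,0,-2],"dr":[0,0,0]},{"claw":35,"linear":[0,0,-4],"dr":[0,0,0]},{"claw":35,"linear":[0,0,-4],"dr":[0,0,0]},{"claw":35,"linear":[0,0,-4],"dr":[0,0,0]},{"claw":35,"linear":[0,0,0],"dr":[0,0,0]},{"claw":35,"linear":[0,0,0],"dr":[0,0,0]}]'
python3 - <<'E'
from h import *
w=viewer.camera("wrist"); cv2.imwrite("pics/w10.png",w)
todelta([.4192,-.3061,.2],.332-np.pi/2)
todelta([.4192,-.3061,.2])
E
```

```text
time_s: 18.4
tcp_pos: [0.5194, 0.1523, 0.0709]
ee_rot: [3.142, -0.001, 0.126]
force: [-1.6, 0.8, 1.8]
grip_width: 0.0139
time_s: 19.3
tcp_pos: [0.5195, 0.1523, 0.2111]
ee_rot: [3.141, -0.002, 0.126]
force: [0.4, 0.7, -0.7]
grip_width: 0.0307
lin cm [-15.62  44.22   0.97]
dr deg [2.00e-02 3.00e-02 7.82e+01]
lin cm [-15.62  44.22   0.97]
```

View pics/w10.png

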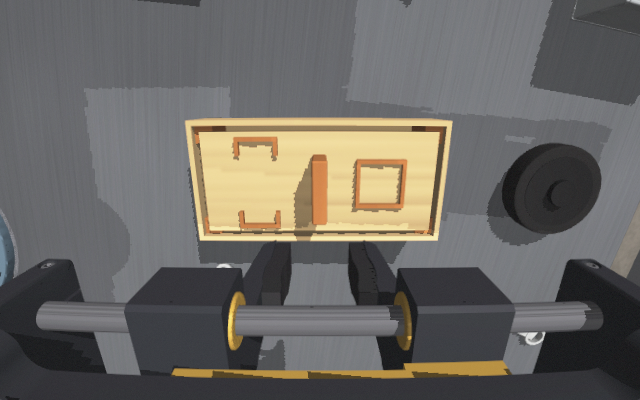

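```bash
python3 - <<'E'
from h import *
c=onto("wrist",[(355,159),(406.5,160),(404.5,210.5),(357,208)],.063);print("cup",c.mean(0))
t=onto("wrist",[(233,137),(277.5,138),(281,228),(240,229)],.063);print("trough",t.mean(0)); m=(c.mean(0)+t.mean(0))/2; print("mid",m, np.arctan2(*(c.mean(0)-t.mean(0))[1::-1]))
E
python3 -m crank '[{"claw":45,"linear":[-1.56,4.42,0],"dr":[0,0,0]},{"claw":45,"linear":[-1.56,4.42,0],"dr":[0,0,0]},{"claw":45,"linear":[-1.56,4.42,0],"dr":[0,0,0]},{"claw":45,"linear":[-1.56,4.42,0],"dr":[0,0,0]},{"claw":45,"linear":[-1.56,4.42,0],"dr":[0,0,0]},{"claw":45,"linear":[-1.56,4.42,0],"dr":[0,0,0]},{"claw":45,"linear":[-1.56,4.42,0],"dr":[0,0,0]},{"claw":45,"linear":[-1.56,4.42,0],"dr":[0,0,0]},{"claw":45,"linear":[-1.56,4.42,0],"dr":[0,0,0]},{"claw":45,"linear":[-1.56,4.42,0],"dr":[0,0,0]}]';python3 -m crank '[{"claw":45,"linear":[0,0,0],"dr":[0,0,7.82]},{"claw":45,"linear":[0,0,0],"dr":[0,0,7.82]},{"claw":45,"linear":[0,0,0],"dr":[0,0,7.82]},{"claw":45,"linear":[0,0,0],"dr":[0,0,7.82]},{"claw":45,"linear":[0,0,0],"dr":[0,0,7.82]},{"claw":45,"linear":[0,0,0],"dr":[0,0,7.82]},{"claw":45,"linear":[0,0,0],"dr":[0,0,7.82]},{"claw":45,"linear":[0,0,0],"dr":[0,0,7.82]},{"claw":45,"linear":[0,0,0],"dr":[0,0,7.82]},{"claw":45,"linear":[0,0,0],"dr":[0,0,7.82]},{"claw":45,"linear":[0,0,0],"dr":[0,0,0]},{"claw":45,"linear":[0,0,0],"dr":[0,0,0]}]'
python3 - <<'E'
from h import *
todelta([.4192,-.3061,.004],.332-np.pi/2)
print(proj("wrist",[[.4192,-.3061,.0095],[.5463,-.3197,.03]]))
w=viewer.camera("wrist"); cv2.imwrite("pics/w11.png",w)
m=viewer.camera_model("wrist"); import pickle; pickle.dump(m,open("m11.pkl","wb"))
E
```

```text
cup [0.58041878 0.16135373 0.063     ]
trough [0.45859707 0.14587299 0.063     ]
mid [0.51950793 0.15361336 0.063     ] 0.1263994915808731
time_s: 20.35
tcp_pos: [0.4181, -0.3068, 0.208]
ee_rot: [-3.138, 0.002, 0.126]
force: [0.5, -0.1, 0.2]
grip_width: 0.0396
time_s: 21.55
tcp_pos: [0.4192, -0.3053, 0.2087]
ee_rot: [3.141, 0.003, -1.235]
force: [-0.1, 0.2, -0.2]
grip_width: 0.0393
lin cm [ 0.13  0.   20.47]
dr deg [0.06 0.15 0.21]
[[319.18915487 176.50094211]
 [374.02425284  68.1056156 ]]
```

View pics/w11.png

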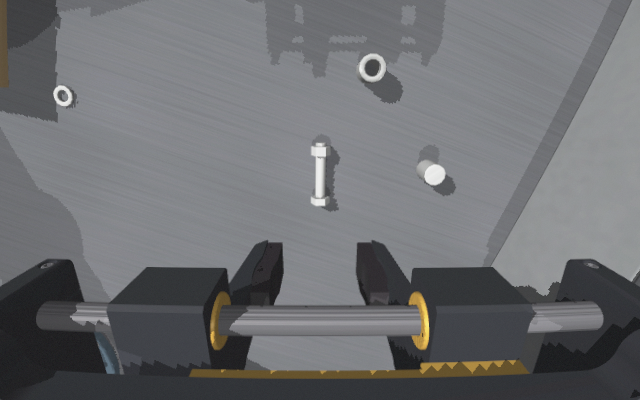

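Run:
```python
from h import *
import pickle; m=pickle.load(open("m11.pkl","rb"))
b=onto("wrist",[(320,142),(319.5,206)],.0095,m);print(b,b.mean(0),np.linalg.norm(b[0]-b[1]))
print("spacer",onto("wrist",[(372.5,68)],.03,m))
todelta([*b.mean(0)[:2],.004])
```

```text
[[ 0.4573071  -0.2941251   0.0095    ]
 [ 0.38519901 -0.31866428  0.0095    ]] [ 0.42125306 -0.30639469  0.0095    ] 0.0761692034536048
spacer [[ 0.54615769 -0.3185615   0.03      ]]
lin cm [ 0.2  -0.16 20.5 ]
```

```bash
python3 -m crank '[{"claw":45,"linear":[0.2,-0.15,4.5],"dr":[0,0,0]},{"claw":45,"linear":[0,0,4.5],"dr":[0,0,0]},{"claw":45,"linear":[0,0,4.5],"dr":[0,0,0]},{"claw":45,"linear":[0,0,4],"dr":[0,0,0]},{"claw":45,"linear":[0,0,2],"dr":[0,0,0]},{"claw":45,"linear":[0,0,0.5],"dr":[0,0,0]},{"claw":45,"linear":[0,0,0],"dr":[0,0,0]},{"claw":45,"linear":[0,0,0],"dr":[0,0,0]}]'
```

```text
time_s: 22.4
tcp_pos: [0.4226, -0.3081, 0.0115]
ee_rot: [-3.141, -0.002, -1.238]
force: [1.4, 0.2, 0.7]
grip_width: 0.04
```

```bash
python3 -m crank '[{"claw":45,"linear":[0,0,0.5],"dr":[0,0,0]},{"claw":45,"linear":[0,0,0],"dr":[0,0,0]},{"claw":45,"linear":[0,0,0],"dr":[0,0,0]}]'
```

```text
time_s: 22.7
tcp_pos: [0.4221, -0.3076, 0.0058]
ee_rot: [-3.141, -0.001, -1.239]
force: [-1.1, -1.3, -0.1]
grip_width: 0.0395
```

```bash
python3 -m crank '[{"claw":45,"linear":[0,0,0.2],"dr":[0,0,0]},{"claw":0,"linear":[0,0,0],"dr":[0,0,0]},{"claw":0,"linear":[0,0,0],"dr":[0,0,0]},{"claw":0,"linear":[0,0,0],"dr":[0,0,0]},{"claw":0,"linear":[0,0,0],"dr":[0,0,0]},{"claw":0,"linear":[0,0,0],"dr":[0,0,0]},{"claw":0,"linear":[0,0,0],"dr":[0,0,0]}]'; python3 -m crank '[{"claw":0,"linear":[0,0,-2],"dr":[0,0,0]},{"claw":0,"linear":[0,0,-4],"dr":[0,0,0]},{"claw":0,"linear":[0,0,-4.5],"dr":[0,0,0]},{"claw":0,"linear":[0,0,-4.5],"dr":[0,0,0]},{"claw":0,"linear":[0,0,-2],"dr":[0,0,0]},{"claw":0,"linear":[0,0,0],"dr":[0,0,0]},{"claw":0,"linear":[0,0,0],"dr":[0,0,0]}]'
python3 - <<'E'
from h import *
todelta([.4586,.1455,.17],.126)
w=viewer.camera("wrist"); cv2.imwrite("pics/w12.png",w)
# bright steel pixels between fingers, held bolt
a=w[150:330,285:355]; g=cv2.cvtColor(a,cv2.COLOR_BGR2GRAY); r,c=np.where(g>175); print(r.size, r.min()+150 if r.size else 0, r.max()+150 if r.size else 0, c.mean()+285 if r.size else 0)
E
```

```text
time_s: 23.4
tcp_pos: [0.4218, -0.3072, 0.0032]
ee_rot: [3.142, 0.0, -1.239]
force: [-0.9, 0.5, 1.5]
grip_width: 0.0108
time_s: 24.1
tcp_pos: [0.4215, -0.307, 0.1725]
ee_rot: [3.141, 0.0, -1.239]
force: [-0.9, 1.6, -0.9]
grip_width: 0.0108
lin cm [-41.57 -18.25   0.26]
dr deg [-0.00e+00  2.00e-02 -7.82e+01]
1263 198 263 315.3095803642122
```

```bash
python3 - <<'E'
from h import *
s=sensors.get_obs(); r=R.from_euler('xyz',s["ee_rot"])
w=cv2.imread("pics/w12.png");a=w[150:330,285:355]; g=cv2.cvtColor(a,cv2.COLOR_BGR2GRAY);rr,c=np.where(g>175)
for k in range(195,265,6):
    q=c[rr==k-150]; print(k,(q.min()+285,q.max()+285) if q.size else None)
p=onto("wrist",[(317,198)],s["tcp_pos"][2]+.0065);print(r.inv().apply(p-s["tcp_pos"]))
E
python3 -m crank '[{"claw":0,"linear":[-4.16,-1.83,0],"dr":[0,0,0]},{"claw":0,"linear":[-4.16,-1.83,0],"dr":[0,0,0]},{"claw":0,"linear":[-4.16,-1.83,0],"dr":[0,0,0]},{"claw":0,"linear":[-4.16,-1.83,0],"dr":[0,0,0]},{"claw":0,"linear":[-4.16,-1.83,0],"dr":[0,0,0]},{"claw":0,"linear":[-4.16,-1.83,0],"dr":[0,0,0]},{"claw":0,"linear":[-4.16,-1.83,0],"dr":[0,0,0]},{"claw":0,"linear":[-4.16,-1.83,0],"dr":[0,0,0]},{"claw":0,"linear":[-4.16,-1.83,0],"dr":[0,0,0]},{"claw":0,"linear":[-4.16,-1.83,0],"dr":[0,0,0]}]';python3 -m crank '[{"claw":0,"linear":[0,0,0],"dr":[0,0,-7.82]},{"claw":0,"linear":[0,0,0],"dr":[0,0,-7.82]},{"claw":0,"linear":[0,0,0],"dr":[0,0,-7.82]},{"claw":0,"linear":[0,0,0],"dr":[0,0,-7.82]},{"claw":0,"linear":[0,0,0],"dr":[0,0,-7.82]},{"claw":0,"linear":[0,0,0],"dr":[0,0,-7.82]},{"claw":0,"linear":[0,0,0],"dr":[0,0,-7.82]},{"claw":0,"linear":[0,0,0],"dr":[0,0,-7.82]},{"claw":0,"linear":[0,0,0],"dr":[0,0,-7.82]},{"claw":0,"linear":[0,0,0],"dr":[0,0,-7.82]},{"claw":0,"linear":[0,0,0],"dr":[0,0,0]},{"claw":0,"linear":[0,0,0],"dr":[0,0,0]}]'
python3 - <<'E'
from h import *
todelta([.4586,.1455,.0625],.126)
E
```

```text
195 None
201 (np.int64(308), np.int64(324))
207 (np.int64(297), np.int64(323))
213 (np.int64(297), np.int64(331))
219 (np.int64(298), np.int64(330))
225 (np.int64(300), np.int64(330))
231 (np.int64(308), np.int64(326))
237 (np.int64(309), np.int64(323))
243 (np.int64(309), np.int64(323))
249 (np.int64(309), np.int64(325))
255 (np.int64(313), np.int64(325))
261 (np.int64(318), np.int64(325))
[[ 0.00012423 -0.0366048  -0.00653715]]
time_s: 25.15
tcp_pos: [0.4576, 0.1474, 0.1708]
ee_rot: [3.138, 0.001, -1.239]
force: [2.1, -0.4, -0.6]
grip_width: 0.011
time_s: 26.35
tcp_pos: [0.4582, 0.1455, 0.1716]
ee_rot: [-3.141, 0.003, 0.122]
force: [0.6, 0.9, -0.6]
grip_width: 0.0111
lin cm [7.000e-02 1.000e-02 1.091e+01]
dr deg [-0.01  0.18 -0.21]
```

```bash
python3 -m crank '[{"claw":0,"linear":[0.05,0,4],"dr":[0,0,0]},{"claw":0,"linear":[0,0,3.5],"dr":[0,0,0]},{"claw":0,"linear":[0,0,1.5],"dr":[0,0,0]},{"claw":0,"linear":[0,0,1],"dr":[0,0,0]},{"claw":0,"linear":[0,0,0.4],"dr":[0,0,0]},{"claw":0,"linear":[0,0,0],"dr":[0,0,0]},{"claw":0,"linear":[0,0,0],"dr":[0,0,0]}]'
```

```text
time_s: 27.05
tcp_pos: [0.4605, 0.1458, 0.0701]
ee_rot: [3.141, -0.002, 0.126]
force: [-0.2, 0.1, -0.2]
grip_width: 0.0107
```

```bash
python3 -m crank '[{"claw":0,"linear":[-0.1,0,0.5],"dr":[0,0,0]},{"claw":0,"linear":[0,0,0.2],"dr":[0,0,0]},{"claw":0,"linear":[0,0,0],"dr":[0,0,0]},{"claw":0,"linear":[0,0,0],"dr":[0,0,0]}]'
```

```text
time_s: 27.45
tcp_pos: [0.4588, 0.1456, 0.0623]
ee_rot: [3.142, -0.0, 0.126]
force: [-0.2, -0.2, -0.8]
grip_width: 0.011
```

```bash
python3 -m crank '[{"claw":32,"linear":[0,0,0.05],"dr":[0,0,0]},{"claw":32,"linear":[0,0,0],"dr":[0,0,0]},{"claw":32,"linear":[0,0,0],"dr":[0,0,0]},{"claw":32,"linear":[0,0,-1],"dr":[0,0,0]},{"claw":32,"linear":[0,0,-4],"dr":[0,0,0]},{"claw":32,"linear":[0,0,-4.5],"dr":[0,0,0]},{"claw":55,"linear":[0,0,-4.5],"dr":[0,0,0]},{"claw":55,"linear":[0,0,0],"dr":[0,0,0]},{"claw":55,"linear":[0,0,0],"dr":[0,0,0]}]'
python3 - <<'E'
from h import *
w=viewer.camera("wrist"); cv2.imwrite("pics/w13.png",w)
P=proj("wrist",[[.4586,.1455,.0675]]);print(P); u,v=P[0].astype(int)
g=cv2.cvtColor(w,cv2.COLOR_BGR2HSV);a=g[v-60:v+60,u-30:u+30]; r,c=np.where((a[...,1]<50)&(a[...,2]>110)); k=(r+v-60,c+u-30)
pts=np.c_[k[1],k[0]].astype(np.float32); print(len(pts),cv2.minAreaRect(pts))
n,l,st,ce=cv2.connectedComponentsWithStats(((g[...,1]<50)&(g[...,2]>110)).astype(np.uint8)); 
for i in range(1,n):
    if abs(ce[i][0]-u)<30 and abs(ce[i][1]-v)<50 and st[i][4]>20: print(st[i],ce[i])
todelta([.546,-.319,.2],.126)
E
```

```text
time_s: 28.35
tcp_pos: [0.4596, 0.1457, 0.2036]
ee_rot: [3.141, -0.004, 0.126]
force: [-0.3, -0.4, -0.6]
grip_width: 0.0479
[[318.08928388 189.59783634]]
1010 ((317.5, 198.5), (59.0, 93.0), -0.0)
[307 152  23  76 964] [319.04564315 189.19709544]
lin cm [ 2.83 47.19  0.19]
dr deg [ 0.   -0.03  0.01]
```

```bash
python3 -m crank '[{"claw":60,"linear":[0.28,4.72,0],"dr":[0,0,0]},{"claw":60,"linear":[0.28,4.72,0],"dr":[0,0,0]},{"claw":60,"linear":[0.28,4.72,0],"dr":[0,0,0]},{"claw":60,"linear":[0.28,4.72,0],"dr":[0,0,0]},{"claw":60,"linear":[0.28,4.72,0],"dr":[0,0,0]},{"claw":60,"linear":[0.28,4.72,0],"dr":[0,0,0]},{"claw":60,"linear":[0.28,4.72,0],"dr":[0,0,0]},{"claw":60,"linear":[0.28,4.72,0],"dr":[0,0,0]},{"claw":60,"linear":[0.28,4.72,0],"dr":[0,0,0]},{"claw":60,"linear":[0.28,4.72,0],"dr":[0,0,0]},{"claw":60,"linear":[0,0,0],"dr":[0,0,0]},{"claw":60,"linear":[0,0,0],"dr":[0,0,0]}]'
python3 - <<'E'
from h import *
w=viewer.camera("wrist"); cv2.imwrite("pics/w14.png",w)
P=proj("wrist",[[.546,-.319,.03]]);print(P); u,v=P[0].astype(int)
g=cv2.cvtColor(w,cv2.COLOR_BGR2GRAY)
n,l,st,ce=cv2.connectedComponentsWithStats((g>190).astype(np.uint8)) 
for i in range(1,n):
    if abs(ce[i][0]-u)<40 and abs(ce[i][1]-v)<50 and st[i][4]>20:
        print(st[i],ce[i])
a=w[v-50:v+50,u-60:u+60]; cv2.imwrite("pics/w14c.png",cv2.resize(a,None,fx=4,fy=4))
todelta([.546,-.319,.01],.126)
E
```

```text
time_s: 29.6
tcp_pos: [0.5446, -0.3192, 0.199]
ee_rot: [-3.138, 0.003, 0.124]
force: [0.0, 0.4, -0.6]
grip_width: 0.0528
[[319.53981879 182.24193123]]
[309 168  25  25 299] [320.54849498 179.66220736]
lin cm [ 0.15  0.17 18.95]
dr deg [-0.2   0.15 -0.03]
```

```bash
python3 -m crank '[{"claw":60,"linear":[0.3,0,4.5],"dr":[0,0,0]},{"claw":60,"linear":[0,0,4.5],"dr":[0,0,0]},{"claw":60,"linear":[0,0,4.5],"dr":[0,0,0]},{"claw":60,"linear":[0,0,3.5],"dr":[0,0,0]},{"claw":60,"linear":[0,0,1.5],"dr":[0,0,0]},{"claw":60,"linear":[0,0,0.3],"dr":[0,0,0]},{"claw":60,"linear":[0,0,0],"dr":[0,0,0]},{"claw":20,"linear":[0,0,0],"dr":[0,0,0]},{"claw":20,"linear":[0,0,0],"dr":[0,0,0]},{"claw":20,"linear":[0,0,0],"dr":[0,0,0]},{"claw":20,"linear":[0,0,0],"dr":[0,0,0]},{"claw":20,"linear":[0,0,0],"dr":[0,0,0]},{"claw":20,"linear":[0,0,0],"dr":[0,0,0]}]'
```

```text
time_s: 30.95
tcp_pos: [0.5494, -0.3194, 0.0151]
ee_rot: [3.14, -0.001, 0.126]
force: [-0.9, 1.0, 7.3]
grip_width: 0.0271
```

```bash
python3 -m crank '[{"claw":20,"linear":[0,0,-2],"dr":[0,0,0]},{"claw":20,"linear":[0,0,-4.5],"dr":[0,0,0]},{"claw":20,"linear":[0,0,-4.5],"dr":[0,0,0]},{"claw":20,"linear":[0,0,-4.5],"dr":[0,0,0]},{"claw":20,"linear":[0,0,0],"dr":[0,0,0]},{"claw":20,"linear":[0,0,0],"dr":[0,0,0]}]'
python3 - <<'E'
from h import *
w=viewer.camera("wrist"); cv2.imwrite("pics/w15.png",w)
todelta([.5804,.161,.17],.126)
E
```

```text
time_s: 31.55
tcp_pos: [0.5494, -0.3192, 0.1702]
ee_rot: [3.139, -0.002, 0.126]
force: [-0.7, 0.6, -2.0]
grip_width: 0.0267
lin cm [  9.2  -47.17  -0.16]
dr deg [-0.03  0.02  0.  ]
```

View pics/w15.png

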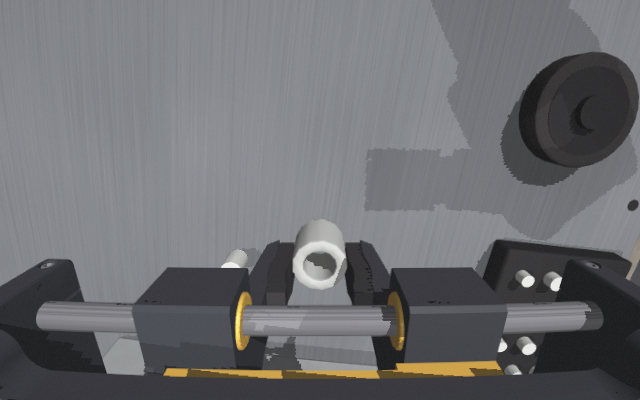

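```bash
python3 - <<'E'
from h import *
s=sensors.get_obs(); r=R.from_euler('xyz',s["ee_rot"])
p=onto("wrist",[(319.5,262.5)],s["tcp_pos"][2]+.015);print(r.inv().apply(p-s["tcp_pos"]))
E
python3 -m crank '[{"claw":20,"linear":[0.92,-4.72,0],"dr":[0,0,0]},{"claw":20,"linear":[0.92,-4.72,0],"dr":[0,0,0]},{"claw":20,"linear":[0.92,-4.72,0],"dr":[0,0,0]},{"claw":20,"linear":[0.92,-4.72,0],"dr":[0,0,0]},{"claw":20,"linear":[0.92,-4.72,0],"dr":[0,0,0]},{"claw":20,"linear":[0.92,-4.72,0],"dr":[0,0,0]},{"claw":20,"linear":[0.92,-4.72,0],"dr":[0,0,0]},{"claw":20,"linear":[0.92,-4.72,0],"dr":[0,0,0]},{"claw":20,"linear":[0.92,-4.72,0],"dr":[0,0,0]},{"claw":20,"linear":[0.92,-4.72,0],"dr":[0,0,0]},{"claw":20,"linear":[0,0,3],"dr":[0,0,0]},{"claw":20,"linear":[0,0,3],"dr":[0,0,0]},{"claw":20,"linear":[0,0,0],"dr":[0,0,0]},{"claw":20,"linear":[0,0,0],"dr":[0,0,0]}]'
python3 - <<'E'
from h import *
todelta([.5807,.1612,.0745],.126)
E
```

```text
[[ 0.0010183  -0.00476274 -0.01499802]]
time_s: 33.0
tcp_pos: [0.5793, 0.1608, 0.1069]
ee_rot: [-3.141, 0.004, 0.126]
force: [-0.3, -0.3, -0.8]
grip_width: 0.0273
lin cm [ 0.16 -0.02  3.24]
dr deg [-0.01  0.25 -0.01]
```

```bash
python3 -m crank '[{"claw":20,"linear":[0,0.4,1],"dr":[0,0,0]},{"claw":20,"linear":[0,0,1],"dr":[0,0,0]},{"claw":20,"linear":[0,0,0.6],"dr":[0,0,0]},{"claw":20,"linear":[0,0,0.3],"dr":[0,0,0]},{"claw":20,"linear":[0,0,0],"dr":[0,0,0]},{"claw":20,"linear":[0,0,0],"dr":[0,0,0]}]'
```

```text
time_s: 33.6
tcp_pos: [0.5814, 0.1571, 0.08]
ee_rot: [-3.142, -0.0, 0.126]
force: [0.6, -0.6, -0.8]
grip_width: 0.0273
```

```bash
python3 -m crank '[{"claw":20,"linear":[0,0,0.4],"dr":[0,0,0]},{"claw":20,"linear":[0,0,0.2],"dr":[0,0,0]},{"claw":20,"linear":[0,0,0],"dr":[0,0,0]},{"claw":20,"linear":[0,0,0],"dr":[0,0,0]}]'
```

```text
time_s: 34.0
tcp_pos: [0.5812, 0.1571, 0.0737]
ee_rot: [-3.142, 0.0, 0.126]
force: [-1.2, 0.1, -0.9]
grip_width: 0.0271
```

```bash
python3 -m crank '[{"claw":20,"linear":[0,0,0.06],"dr":[0,0,0]},{"claw":50,"linear":[0,0,0],"dr":[0,0,0]},{"claw":50,"linear":[0,0,0],"dr":[0,0,0]},{"claw":50,"linear":[0,0,0],"dr":[0,0,0]},{"claw":50,"linear":[0,0,-1],"dr":[0,0,0]},{"claw":50,"linear":[0,0,-4],"dr":[0,0,0]},{"claw":50,"linear":[0,0,-4.5],"dr":[0,0,0]},{"claw":50,"linear":[0,0,-4.5],"dr":[0,0,0]},{"claw":50,"linear":[0,0,0],"dr":[0,0,0]},{"claw":50,"linear":[0,0,0],"dr":[0,0,0]}]'
python3 - <<'E'
from h import *
w=viewer.camera("wrist"); cv2.imwrite("pics/w16.png",w)
P=proj("wrist",[[.5804,.1614,.088],[.4586,.1455,.0675]]);print(P)
g=cv2.cvtColor(w,cv2.COLOR_BGR2HSV);m=((g[...,1]<50)&(g[...,2]>120)).astype(np.uint8)
n,l,st,ce=cv2.connectedComponentsWithStats(m)
for u,v in P:
  for i in range(1,n):
    if abs(ce[i][0]-u)<30 and abs(ce[i][1]-v)<40 and st[i][4]>20: print(u,st[i],ce[i])
# divider cup+trough+bar (orange) components
o=((g[...,0]<14)&(g[...,1]>140)).astype(np.uint8); n,l,st,ce=cv2.connectedComponentsWithStats(o)
for i in range(1,n):
    if st[i][4]>60: print("orange",st[i],ce[i])
c=onto("wrist",[P[0]],.088)
E
```

```text
time_s: 35.0
tcp_pos: [0.5822, 0.1572, 0.2154]
ee_rot: [3.141, -0.004, 0.126]
force: [-0.9, 0.1, -0.3]
grip_width: 0.044
[[317.92182658 187.57523337]
 [195.10017799 182.84693491]]
317.92182658080424 [304 169  29  34 577] [317.91161179 185.7677643 ]
195.1001779864436 [ 182  147   29   73 1054] [195.97343454 182.74098672]
orange [360 123  19  16 111] [371.94594595 127.31531532]
orange [135 124  21  17 103] [142.12621359 127.54368932]
orange [171 134  44  19 278] [191.51079137 140.14028777]
orange [ 241  152   24   68 1264] [252.67167722 183.4778481 ]
orange [293 156  49  48 555] [316.98018018 176.86306306]
orange [181 207  41  17 237] [201.84810127 217.46835443]
```

```bash
python3 -m crank '[{"claw":50,"linear":[0,0,-4],"dr":[0,0,0]},{"claw":50,"linear":[0,0,0],"dr":[0,0,0]},{"claw":50,"linear":[0,0,0],"dr":[0,0,0]},{"claw":50,"linear":[0,0,0],"dr":[0,0,0]}]'
python3 - <<'E'
from h import *
from rig import order
w=viewer.camera("wrist");g=cv2.cvtColor(w,cv2.COLOR_BGR2HSV)
m=((g[...,1]<50)&(g[...,2]>120)).astype(np.uint8); P=proj("wrist",[[.5804,.1614,.088]])[0]
n,l,st,ce=cv2.connectedComponentsWithStats(m)
for i in range(1,n):
    if abs(ce[i]-P).max()<30 and st[i][4]>20:
        x,y,ww,h=st[i][:4]; print(st[i],P,onto("wrist",[(x+ww/2,y+ww/2-.5)],.088),"0.5804 .1614 expected")
print(order.sign_off())
E
```

```text
time_s: 35.45
tcp_pos: [0.5802, 0.157, 0.2509]
ee_rot: [-3.141, 0.004, 0.126]
force: [0.7, 0.2, -0.5]
grip_width: 0.0437
[308 163  26  30 460] [319.45658877 178.24952583] [[0.58162552 0.1645171  0.088     ]] 0.5804 .1614 expected
the job is handed in; nothing more can be done
None
```

The caster kit is packed and handed in at about 35 s of robot time. The sign-off gave no verdict.

- **Wheel and fork:** both were in their cork pockets in the wrist view taken before the divider went on. They have been hidden under the divider since then, so I could not check them again.
- **Divider:** it lay inside the box rim and looked level. Its measured middle and angle were within about 2 mm and 0.01 rad of the box's.
- **Bolt:** it lay in the trough within about 1 mm of the expected centre.
- **Spacer:** it stood in the cup about 3 mm off centre, within the 12 mm allowed. It was released at the expected height with no sign of catching on the cup's rim. I had used all 16 pictures by then, so its uprightness was only judged from the outline measured in the last two wrist images.

The gripper was open and clear of everything, and no check failed or disagreed beyond those few millimetres.

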